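# Take off the push-and-turn filler cap and pull the strainer of a hydraulic power unit

### The job

Get the filler strainer of the power unit out for cleaning. The filler cap is a push-and-turn safety cap: press it down firmly, turn it anticlockwise (seen from above) as far as it goes while it is held down, then lift it off and set it down right way up in the drip tray. Then draw the strainer basket out of the filler neck by its bail, stand it upright in the same tray beside the cap, let go of it, and leave the caster, the spanner and the drill where they are.

Things in the scene. Friction and masses are not known exactly. Their poses are not given: they have to be found in the camera images.
- cap: Black hollow plastic filler cap, 84 mm across and 58 mm high, with a bar grip 70 long x 16 wide x 24 high across its flat round top. About 0.23 kg. Origin: centre of its open underside; z up; x along the bar (same either way round). At the start it is locked on the neck, origin 16 mm below the rim, bar along the power unit's x within 5 degrees.
- cap_top (a point): Centre of the cap's flat top, 58 mm above its underside, under the middle of the bar; fingertips can press on the flat beside the bar. The bar's top is 24 mm higher. A spring in the cap pushes it up against the notches that lock it: it turns only while held 5 to 8 mm below its locked height (about 13 to 16 N; 8 mm is the bottom), and only anticlockwise seen from above.
- neck (a point): Centre of the rim of the fixed filler neck, an upright tube, bore 52 mm, 157 mm above the bench. Axes as the power unit's. Held down, the cap comes free from 42 degrees of turn on and stops at about 66. Let up there, it rises to about 6 mm above its locked height and sits loose; raise it straight up 50 mm or more to clear the strainer's bail.
- power_unit: Fixed grey steel tank 170 (x) x 250 (y) x 125 mm high. Origin: centre of its footprint on the bench. The filler neck stands on the lid 65 mm towards +y, 32 mm tall. The blue motor on the lid towards -y has its near side 85 mm from the neck's axis; its terminal box and gauge reach 245 mm above the bench.
- strainer: Perforated steel basket hanging loosely in the neck under the cap: body 45 mm across, 90 mm long, then a flange 58 mm across, 3 mm thick, that rests on the rim, then an upright bail. 119 mm in all, about 0.15 kg. Origin: centre of its underside; z up. It points any way round and may turn with the cap. Raise it straight up at least 95 mm to draw it out.
- bail (a point): Middle of the top of the strainer's bail, a flat crossbar 40 long x 8 thick x 10 high on two legs, 26 mm above the flange and 119 mm above the strainer's underside. Its x axis runs along the crossbar (same either way round), z up.
- tray: Fixed open aluminium drip tray, 260 (x) x 190 (y) mm outside, 25 mm high, walls and floor 3 mm thick. Origin: centre of its underside on the bench; x along its length; inner floor at z = +3 mm. Cap and strainer fit side by side, for instance 62 mm either way of its centre along x.
- caster: Bystander: swivel caster standing on its square 85 mm plate, 75 mm wheel up, 104 mm high. Origin: centre of the plate, on the bench.
- spanner: Bystander: steel spanner, 180 mm, lying flat on the bench. Origin: its middle, on the bench.
- drill: Bystander: cordless drill lying on its side, about 180 (x) x 206 (y) x 75 mm high. Origin: below the middle of its handle, on the bench.
Mind the look-alikes: they are no part of the job. What is shaped like the cap but blue, brown or red is not meant.

How it is judged:
By the outcome, as a careful person would: the job done as asked, in the order asked, and still so for the second after the job is handed in, with the robot touching nothing.
It also fails if it takes over 61 s, if anything falls off the work surface, if the arm or the gripper's body presses on something with over 40 N, if the wrist force passes 120 N, or if a joint passes its speed limit or range.

### The arm

A 7-joint arm with a two-finger parallel gripper is mounted at the origin on the work surface. World frame = base frame: x ahead of the robot, y to its left, z up, the work surface at z = 0. Lengths are in m, angles in rad, forces in N, time in s.
With the tool pointing down it reaches from about 0.4 to 0.85 m from the base axis. Payload 4.5 kg.
Tool frame: the origin (TCP) lies between the finger pads; the fingertips stand ctrl.finger_overhang ahead of it and the grasp point (between the pads) is the TCP (ctrl.finger_overhang is the distance from the TCP to the fingertips, in m); z points along the fingers, y is the line along which they close (so a half turn about z gives the same grasp; the last joint's range is limited). The gripper opens to 85 mm and grips with 20 to 120 N. Pads are 22 mm wide; open, the fingers measure 114 mm over their backs; the gripper's body (76 mm by 85 mm) begins 54 mm behind the grasp point. The pads swing forward as they close: fully open they stand 13 mm farther back than shut.
Start: joints at [1.357, 0.689, -0.195, 1.565, 0.157, 0.902, -0.215], TCP at [0.153, -0.606, 0.25] pointing down, gripper open.
Joint ranges: [-3.01, 3.01], [-0.46, 2.08], [-1.47, 1.51], [0.13, 2.56], [-1, 4.14], [0.04, 2.09], [-2.66, 2.66]. Speed limits (rad/s): [2.57, 2.57, 3.14, 3.14, 3.14, 3.14, 3.14].

### API

Orientations are given as a unit quaternion [x, y, z, w].
In Python, from cell import sensors, cams, ctrl gives the robot as it stands.
- The arm moves only by the tool arm_command, never from a script. Its argument "rows" is a list of rows, each a list of 7 numbers: the gripper command: -1 is shut, 1 is fully open, values between are in proportion, then the shift along the tool's x, y, z in cm, then the turn, a rotation vector about the tool's x, y, z in rad. In form: [[hand, tx, ty, tz, ax, ay, az], ...]. A call has 1 to 20 rows; each row is the pose to reach, as a shift and turn from the pose commanded when the call began, along the tool's axes at that moment; what a row does not reach only later rows make up. A row lasts 1/12 s, in which the tool goes at most 41.7 mm and 7.16 degrees, less where a joint would pass 70% of its speed; a pose out of reach is approached as far as the arm can. A call with a gripper value outside its range is refused whole. The fingers move at their own pace and stop on an object; the grip force is fixed at half the most. Time passes only in rows, so rows that repeat a pose let the fingers close. It gives the time, the measured TCP pose, the force, the opening and the grip force at its end, in the units of the state.
- sensors.state(): the state, without advancing time (a new reading comes with each control period).
- cams.grab_frame(name): name is "scene" or "top" or "wrist"; returns a dict with "pixels" (480x640x3 uint8, blue, green, red), "range_z" (480x640 float32, m along the optical axis (not along the pixel's ray), 0 where there is no reading), "mtx" (3x3 intrinsics, pixels), "k1" (the pictures are not rectified: a ray, as slopes to the right and down, at radius r is drawn at 1 + k1 r^2 times it, then the intrinsics apply), "world_from_camera" (4x4, takes a point from camera to world coordinates). Camera axes: x right, y down, z forward; pixel columns grow to the right and rows downward; lengths in m; the calibration is good to about 2 mm. A picture is of the moment at which its call begins.
- ctrl.hand_in(): hands the job in; it is judged then, once.
The state is a dict: "clock": time; "joint_pos": joint angles; "dq": joint speeds; "joint_efforts": joint torques, N m; "tool_pos": TCP position; "ee_rot": TCP orientation; "force": force on the tool from outside, world axes, zero at the start; "wrist_torque": the same for the moment, N m; "width": opening from 0.0 (shut) to 1.0 (fully open); "finger_force": force on a finger pad.
Only numpy, scipy, OpenCV 4.12 (cv2) and the standard library are available. Lean on these libraries where they do the work, as an engineer would, in place of code of your own. Each camera call takes 0.05 s, during which the arm holds its last target. There are 200 camera calls.

## Working session

There is one attempt and no reset: what is moved stays moved. The work goes in short steps, Python scripts to look and compute and a tool call to move; the robot and the scene stay as the last step left them, time stands still between calls to the robot, and variables do not carry over. Pictures are saved under pics/ and viewed, at most 10 in all, crops included, and the job is handed in when it is done.

Besides the shell and the picture viewer there is one more tool, called by a JSON object that holds its "fn" and its "kwargs", one argument or row to a line. arm_command: Moves the arm, as the interface text tells. Its arguments: {"type":"object","properties":{"rows":{"type":"array","items":{"type":"array","items":{"type":"number"}}}},"required":["rows"]}

```bash
mkdir -p pics; ls; cat > h.py <<'E'
import numpy as np, cv2
from cell import sensors, cams, ctrl
def grab(n,save=None):
    f=cams.grab_frame(n)
    if save: cv2.imwrite('pics/'+save,f['pixels'])
    np.savez('/tmp/%s.npz'%n,**f)
    return f
def cloud(f):
    h,w=f['range_z'].shape
    u,v=np.meshgrid(np.arange(w,dtype=float),np.arange(h,dtype=float))
    k=float(f['k1'])
    p=cv2.undistortPoints(np.stack([u,v],-1).reshape(-1,1,2),np.array(f['mtx'],float),np.array([k,0,0,0.])).reshape(h,w,2)
    z=f['range_z'].astype(float)
    P=np.stack([p[...,0]*z,p[...,1]*z,z],-1)
    T=np.array(f['world_from_camera'])
    W=P@T[:3,:3].T+T[:3,3]
    W[z==0]=np.nan
    return W
E
python3 - <<'E'
from h import *
a=grab('scene');b=grab('top')
cv2.imwrite('pics/scene1.png',a['pixels']);cv2.imwrite('pics/top1.png',b['pixels'])
print(sensors.state(),ctrl.finger_overhang,a['k1'])
E
```

```text
pics
{'clock': 0.1, 'joint_pos': array([ 1.35680815,  0.68992086, -0.19450265,  1.56625224,  0.1572835 ,
        0.90247872, -0.21510444]), 'dq': array([-0.00077317, -0.00139785,  0.00196399, -0.00353149,  0.00011272,
        0.0002707 , -0.00026245]), 'joint_efforts': array([-3.70468115e-03, -5.40602660e+01, -1.27173945e+00, -1.58987921e+01,
        9.34115524e-03,  4.37704250e-03,  1.29311849e-05]), 'tool_pos': array([ 0.15310652, -0.60538582,  0.24954756]), 'ee_rot': array([ 9.92331523e-01,  1.23601984e-01, -1.60450268e-04, -8.20136158e-04]), 'force': array([-0.34026964, -0.62469585, -0.18204747]), 'wrist_torque': array([ 0.02711766, -0.03333052, -0.01936644]), 'finger_force': 0.0, 'width': 0.9985782104439885} 0.019 -0.11039763062067784
```

View pics/scene1.png

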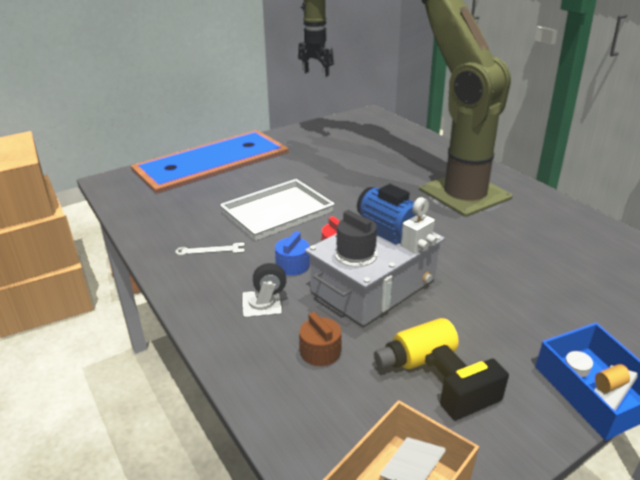

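View pics/top1.png

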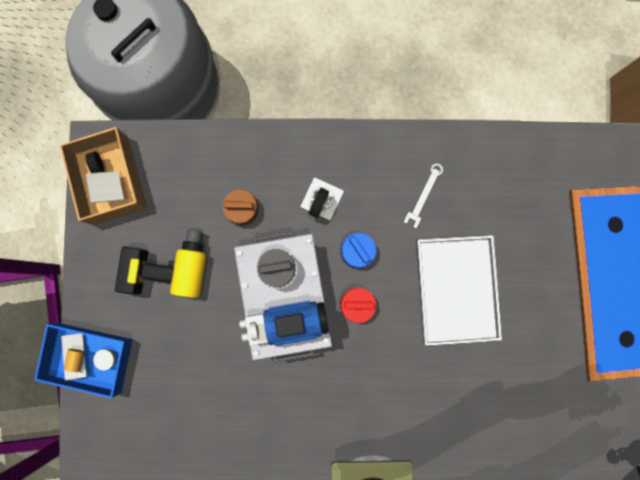

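The top picture shows four cap-like things: black at (277,268) on the tank's neck, brown at (240,207), blue at (359,250) and red at (359,305). The black one on the neck is the one meant. The tray is at (459,290). Next I'll check the choice with a close crop and measure.

```bash
python3 - <<'E'
from h import *
f=dict(np.load('/tmp/top.npz'));W=cloud(f);im=f['pixels']
cv2.imwrite('pics/crop1.png',cv2.resize(im[215:375,220:400],None,fx=4,fy=3.7,interpolation=cv2.INTER_CUBIC)[:600,:800])
print(f['mtx'],f['world_from_camera'].round(3))
Z=W[...,2]
def blob(n,u0,u1,v0,v1,z0,z1):
    m=np.zeros(Z.shape,bool);m[v0:v1,u0:u1]=True
    m&=(Z>z0)&(Z<z1);P=W[m]
    c,s,a=cv2.minAreaRect((P[:,:2]*1000).astype(np.float32))
    print(n,len(P),'mean',P.mean(0).round(4),'rect',np.round(c,1),np.round(s,1),round(a,1),'z',np.percentile(P[:,2],[5,50,95]).round(4))
blob('captop',250,305,240,295,.185,.21)
blob('bar',250,305,240,295,.214,.24)
blob('lid',225,340,225,370,.11,.135)
blob('tray rim',410,510,225,355,.015,.035)
blob('tray all',410,510,225,355,.0015,.035)
blob('motor',225,340,295,350,.15,.3)
for n,b in dict(caster=(295,345,175,225),blue=(335,385,225,275),red=(335,385,280,330),drill=(110,215,225,305)).items(): blob(n,*b,.015,.3)
E
```

```text
[[550.91691551   0.         317.78588062]
 [  0.         550.91691551 235.26312253]
 [  0.           0.           1.        ]] [[-0.003 -0.995  0.096  0.537]
 [-1.     0.002 -0.013  0.151]
 [ 0.012 -0.096 -0.995  1.41 ]
 [ 0.     0.     0.     1.   ]]
captop 901 mean [0.582  0.2289 0.1978] rect [582.8 230.3] [84.4 81.5] 89.9 z [0.1935 0.198  0.2021]
bar 238 mean [0.5823 0.2293 0.2218] rect [582.4 229.5] [16.1 69. ] 9.6 z [0.218  0.2219 0.2253]
lid 4927 mean [0.5375 0.2223 0.1242] rect [518.6 219. ] [264.2 184.9] 9.8 z [0.1197 0.1242 0.129 ]
tray rim 991 mean [ 0.5271 -0.2334  0.0255] rect [ 531.2 -224.8] [266.7 198.4] 3.1 z [0.0175 0.026  0.0313]
tray all 6515 mean [ 0.5284 -0.2298  0.0075] rect [ 533.8 -233.1] [262.1 333.4] 89.1 z [0.0017 0.0042 0.0276]
motor 2878 mean [0.4602 0.2041 0.2067] rect [456.8 214. ] [ 85.7 194.4] 9.7 z [0.1807 0.2071 0.2358]
caster 481 mean [0.7476 0.1309 0.0812] rect [754.3 133.4] [57.2 84.7] 52.7 z [0.0176 0.0902 0.1038]
blue 956 mean [0.6295 0.0356 0.0605] rect [630.3  34.2] [85.8 84. ] 56.6 z [0.0446 0.0576 0.0824]
red 956 mean [0.4958 0.0373 0.0608] rect [496.3  36.3] [84.  84.5] 9.4 z [0.0509 0.0578 0.0827]
drill 3469 mean [0.5849 0.5116 0.0624] rect [602.4 522.2] [217.2 166.2] 87.3 z [0.0419 0.066  0.0767]
```

View pics/crop1.png

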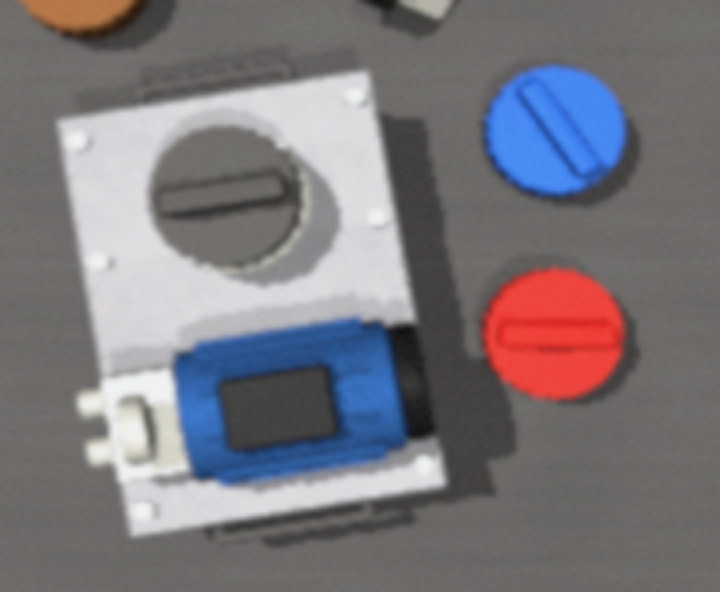

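The crop confirms it: black cap with its bar at crop (225,195), on the neck of the tank beside the blue motor. I'll move above it by way of a waypoint.

```bash
cat >> h.py <<'E'
from scipy.spatial.transform import Rotation as R
def go(x,y,z,yaw_y,p=None,q=None,half=True):
    """shift (cm) and rotvec, tool axes, to put TCP at x,y,z pointing down with tool y at yaw_y deg (mod 180)"""
    s=sensors.state();p=s['tool_pos'] if p is None else p;r=R.from_quat(s['ee_rot'] if q is None else q)
    t=r.inv().apply(np.array([x,y,z])-p)*100
    best=None
    for k in ((0,180) if half else (0,)):
        a=np.radians(yaw_y+k);Y=np.array([np.cos(a),np.sin(a),0]);Zt=np.array([0,0,-1.]);X=np.cross(Y,Zt)
        rv=(r.inv()*R.from_matrix(np.stack([X,Y,Zt],1))).as_rotvec()
        print(k,'shift',t.round(2),'rot',rv.round(3))
def st():
    s=sensors.state();r=R.from_quat(s['ee_rot']).as_matrix()
    print('t',round(s['clock'],2),'p',s['tool_pos'].round(4),'yawY',np.degrees(np.arctan2(r[1,1],r[0,1])).round(1),'tilt',np.degrees(np.arccos(-r[2,2])).round(2),'F',s['force'].round(1),'w',round(s['width'],3),'ff',round(s['finger_force'],1),'q',s['joint_pos'].round(2))
E
python3 - <<'E'
from h import *
st();go(.5,-.25,.34,9.6);go(.582,.23,.32,9.6)
E
```

```text
t 0.1 p [ 0.1531 -0.6054  0.2495] yawY -75.8 tilt 0.1 F [-0.3 -0.6 -0.2] w 0.999 ff 0.0 q [ 1.36  0.69 -0.19  1.57  0.16  0.9  -0.22]
0 shift [ 42.35 -25.96  -9.01] rot [-1.000e-03 -1.000e-03 -1.491e+00]
180 shift [ 42.35 -25.96  -9.01] rot [-1.000e-03  1.000e-03  1.651e+00]
0 shift [ 62.07 -70.48  -6.93] rot [-1.000e-03 -1.000e-03 -1.491e+00]
180 shift [ 62.07 -70.48  -6.93] rot [-1.000e-03  1.000e-03  1.651e+00]
```

{"fn": "arm_command", "kwargs": {
  "rows": [
    [1,21,-13,-9,0,0,-0.75],
    [1,42,-26,-9,0,0,-1.49],
    [1,42,-26,-9,0,0,-1.49],
    [1,42,-26,-9,0,0,-1.49],
    [1,42,-26,-9,0,0,-1.49],
    [1,42,-26,-9,0,0,-1.49],
    [1,42,-26,-9,0,0,-1.49],
    [1,42,-26,-9,0,0,-1.49],
    [1,42,-26,-9,0,0,-1.49],
    [1,42,-26,-9,0,0,-1.49],
    [1,42,-26,-9,0,0,-1.49],
    [1,42,-26,-9,0,0,-1.49],
    [1,42,-26,-9,0,0,-1.49],
    [1,42,-26,-9,0,0,-1.49]
  ]
}}

```text
clock: 1.27
tool_pos: [0.4988, -0.2476, 0.3406]
ee_rot: [0.643, 0.766, 0.001, 0.0]
force: [-0.4, -0.6, -0.2]
width: 0.999
finger_force: 0.0
```

```bash
python3 - <<'E'
from h import *
st();go(.582,.23,.32,9.6)
E
```

```text
t 1.27 p [ 0.4988 -0.2476  0.3406] yawY 9.9 tilt 0.14 F [-0.4 -0.6 -0.2] w 0.999 ff 0.0 q [ 0.76  0.55 -0.64  1.64  0.36  1.07  0.19]
0 shift [45.62 16.41  2.15] rot [ 0.002 -0.001  0.005]
180 shift [45.62 16.41  2.15] rot [ 2.000e-03  3.000e-03 -3.136e+00]
```

{"fn": "arm_command", "kwargs": {
  "rows": [
    [1,45.6,16.4,2.1,0.002,0,0.005],
    [1,45.6,16.4,2.1,0.002,0,0.005],
    [1,45.6,16.4,2.1,0.002,0,0.005],
    [1,45.6,16.4,2.1,0.002,0,0.005],
    [1,45.6,16.4,2.1,0.002,0,0.005],
    [1,45.6,16.4,2.1,0.002,0,0.005],
    [1,45.6,16.4,2.1,0.002,0,0.005],
    [1,45.6,16.4,2.1,0.002,0,0.005],
    [1,45.6,16.4,2.1,0.002,0,0.005],
    [1,45.6,16.4,2.1,0.002,0,0.005],
    [1,45.6,16.4,2.1,0.002,0,0.005],
    [1,45.6,16.4,2.1,0.002,0,0.005],
    [1,45.6,16.4,2.1,0.002,0,0.005],
    [1,45.6,16.4,2.1,0.002,0,0.005],
    [1,45.6,16.4,2.1,0.002,0,0.005]
  ]
}}

```text
clock: 2.52
tool_pos: [0.583, 0.2231, 0.3184]
ee_rot: [0.649, 0.761, -0.002, 0.0]
force: [1.0, 0.4, 0.6]
width: 1.002
finger_force: 0.0
```

```bash
python3 - <<'E'
from h import *
st()
f=grab('wrist','w1.png');W=cloud(f);Z=W[...,2]
for n,a,b in (('top',.19,.208),('bar',.214,.24)):
    m=(Z>a)&(Z<b)&(np.hypot(W[...,0]-.582,W[...,1]-.23)<.06);P=W[m]
    v,u=np.nonzero(m)
    c,s,g=cv2.minAreaRect((P[:,:2]*1000).astype(np.float32));print(n,len(P),np.round(c,1),np.round(s,1),round(g,1),np.median(P[:,2]).round(4),u.mean(),v.mean())
E
```

```text
t 2.52 p [0.583  0.2231 0.3184] yawY 9.1 tilt 0.27 F [1.  0.4 0.6] w 1.002 ff 0.0 q [-0.12  0.67 -0.59  1.46  0.39  1.14 -0.63]
top 10610 [584.6 231. ] [82.8 82.5] 9.6 0.1994 321.6476908576814 224.64147031102732
bar 3345 [584.6 230.8] [16.  69.4] 9.6 0.2232 321.84843049327355 235.44454409566518
```

```bash
python3 - <<'E'
from h import *
st();go(.5838,.2305,.2195,9.6)
E
```

```text
t 2.57 p [0.5831 0.2227 0.3187] yawY 9.1 tilt 0.25 F [-0.5 -0.6 -0.5] w 0.999 ff 0.0 q [-0.12  0.67 -0.59  1.46  0.39  1.14 -0.63]
0 shift [0.79 0.22 9.91] rot [-0.003  0.003 -0.01 ]
180 shift [0.79 0.22 9.91] rot [0.005 0.005 3.132]
```

{"fn": "arm_command", "kwargs": {
  "rows": [
    [1,0.8,0.2,3,-0.003,0.003,-0.01],
    [1,0.8,0.2,5,-0.003,0.003,-0.01],
    [1,0.8,0.2,5,-0.003,0.003,-0.01],
    [1,0.8,0.2,5,-0.003,0.003,-0.01]
  ]
}}

```text
clock: 2.9
tool_pos: [0.5833, 0.2315, 0.2687]
ee_rot: [0.645, 0.764, -0.0, -0.001]
force: [0.2, 0.7, 0.9]
width: 0.998
finger_force: 0.0
```

```bash
python3 - <<'E'
from h import *
st();go(.5838,.2305,.2195,9.6)
E
```

```text
t 2.9 p [0.5833 0.2315 0.2687] yawY 9.7 tilt 0.08 F [0.2 0.7 0.9] w 0.998 ff 0.0 q [-0.14  0.72 -0.58  1.52  0.43  1.03 -0.66]
0 shift [-0.11  0.04  4.92] rot [-0.001 -0.001  0.002]
180 shift [-0.11  0.04  4.92] rot [ 1.00e-03 -2.00e-03 -3.14e+00]
```

{"fn": "arm_command", "kwargs": {
  "rows": [
    [1,-0.1,0,2,0,0,0],
    [1,-0.1,0,3.5,0,0,0],
    [1,-0.1,0,4.5,0,0,0],
    [1,-0.1,0,4.9,0,0,0],
    [1,-0.1,0,4.9,0,0,0],
    [-0.4,-0.1,0,4.9,0,0,0],
    [-0.7,-0.1,0,4.9,0,0,0],
    [-1,-0.1,0,4.9,0,0,0],
    [-1,-0.1,0,4.9,0,0,0],
    [-1,-0.1,0,4.9,0,0,0],
    [-1,-0.1,0,4.9,0,0,0],
    [-1,-0.1,0,4.9,0,0,0],
    [-1,-0.1,0,4.9,0,0,0],
    [-1,-0.1,0,4.9,0,0,0]
  ]
}}

```text
clock: 4.07
tool_pos: [0.5832, 0.2335, 0.2207]
ee_rot: [0.644, 0.765, 0.001, -0.001]
force: [-2.6, 0.3, 5.0]
width: 0.172
finger_force: 63.1
```

```bash
python3 - <<'E'
from h import *
st();f=grab('wrist','w2.png')
W=cloud(f);Z=W[...,2];m=(Z>.185)&(Z<.206)&(np.hypot(W[...,0]-.583,W[...,1]-.23)<.06);print(np.median(W[m],0))
E
```

```text
t 4.07 p [0.5832 0.2335 0.2207] yawY 9.9 tilt 0.17 F [-2.6  0.3  5. ] w 0.172 ff 63.1 q [-0.15  0.77 -0.56  1.58  0.47  0.93 -0.7 ]
[0.57816151 0.2493111  0.19920784]
```

View pics/w2.png

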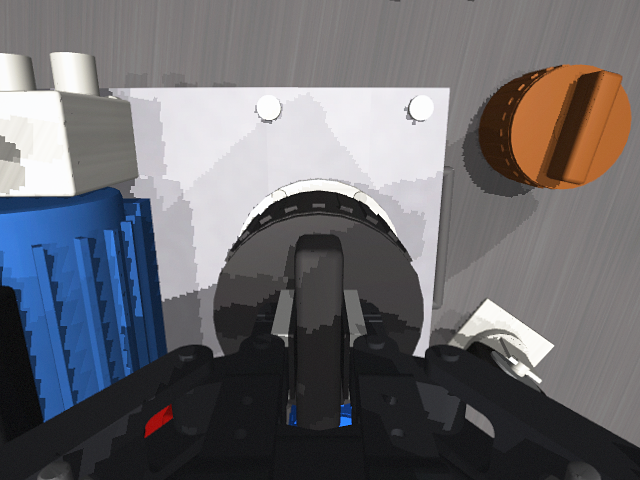

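The bar at (320,330) is gripped squarely between the pads. Now I'll press.

{"fn": "arm_command", "kwargs": {
  "rows": [
    [-1,0,0,0.2,0,0,0],
    [-1,0,0,0.4,0,0,0],
    [-1,0,0,0.6,0,0,0],
    [-1,0,0,0.75,0,0,0],
    [-1,0,0,0.75,0,0,0],
    [-1,0,0,0.75,0,0,0]
  ]
}}

```text
clock: 4.62
tool_pos: [0.5832, 0.2336, 0.2145]
ee_rot: [0.644, 0.765, 0.001, -0.0]
force: [-4.1, -2.8, 13.3]
width: 0.168
finger_force: 64.3
```

```bash
python3 - <<'E'
from h import *
st()
f=grab('wrist');W=cloud(f)
print(np.nanmedian(W[250:290,255:285].reshape(-1,3),0),np.nanmedian(W[250:290,355:385].reshape(-1,3),0))
E
```

```text
t 4.62 p [0.5832 0.2336 0.2145] yawY 9.8 tilt 0.18 F [-4.1 -2.8 13.3] w 0.168 ff 64.3 q [-0.16  0.78 -0.55  1.58  0.48  0.92 -0.7 ]
[0.56329657 0.24729465 0.19314379] [0.6007173  0.25373258 0.19300003]
```

{"fn": "arm_command", "kwargs": {
  "rows": [
    [-1,0,0,0.1,0,0,0],
    [-1,0,-0.03,0.1,0,0,-0.08],
    [-1,0,-0.05,0.1,0,0,-0.16],
    [-1,0,-0.08,0.1,0,0,-0.24],
    [-1,-0.02,-0.1,0.1,0,0,-0.32],
    [-1,-0.03,-0.13,0.1,0,0,-0.4],
    [-1,-0.03,-0.13,0.1,0,0,-0.4]
  ]
}}

```text
clock: 5.25
tool_pos: [0.5827, 0.2345, 0.2142]
ee_rot: [0.478, 0.879, 0.003, -0.0]
force: [-4.5, -1.0, 14.5]
width: 0.171
finger_force: 64.4
```

```bash
python3 - <<'E'
from h import *
st();print(sensors.state()['wrist_torque'])
E
```

```text
t 5.25 p [0.5827 0.2345 0.2142] yawY 32.9 tilt 0.39 F [-4.5 -1.  14.5] w 0.171 ff 64.4 q [-0.1   0.8  -0.66  1.58  0.57  0.95 -0.38]
[-0.21902662  0.85248055 -0.02545627]
```

{"fn": "arm_command", "kwargs": {
  "rows": [
    [-1,-0.03,-0.04,0.05,0,0,-0.09],
    [-1,-0.05,-0.08,0.05,0,0,-0.18],
    [-1,-0.07,-0.12,0.05,0,0,-0.27],
    [-1,-0.1,-0.16,0.05,0,0,-0.36],
    [-1,-0.12,-0.2,0.05,0,0,-0.45],
    [-1,-0.14,-0.24,0.05,0,0,-0.54],
    [-1,-0.16,-0.27,0.05,0,0,-0.63],
    [-1,-0.17,-0.29,0.05,0,0,-0.71],
    [-1,-0.17,-0.29,0.05,0,0,-0.71],
    [-1,-0.17,-0.29,0.05,0,0,-0.71]
  ]
}}

```text
clock: 6.08
tool_pos: [0.5814, 0.2315, 0.2139]
ee_rot: [0.144, 0.99, 0.003, 0.001]
force: [-2.2, -1.8, 15.3]
width: 0.173
finger_force: 64.4
```

```bash
python3 - <<'E'
from h import *
st();print(sensors.state()['wrist_torque']);f=grab('wrist','w3.png')
E
```

```text
t 6.08 p [0.5814 0.2315 0.2139] yawY 73.4 tilt 0.41 F [-2.2 -1.8 15.3] w 0.173 ff 64.4 q [-0.02  0.85 -0.84  1.59  0.71  1.03  0.22]
[-0.32626821  0.72493623 -0.08729953]
```

View pics/w3.png

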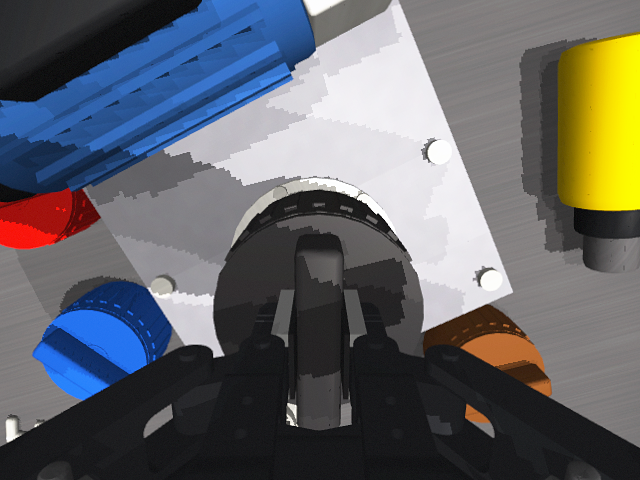

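The cap turned with the gripper: its bar is still held at (320,330) and the unit has rotated in view. I'll turn the last few degrees to the stop, let it up, and lift.

{"fn": "arm_command", "kwargs": {
  "rows": [
    [-1,0,0,0,0,0,-0.04],
    [-1,0,0,0,0,0,-0.07],
    [-1,0,0,0,0,0,-0.07],
    [-1,0,0,-0.4,0,0,-0.06],
    [-1,0,0,-0.8,0,0,-0.05],
    [-1,0,0,-1.2,0,0,-0.05],
    [-1,0,0,-1.5,0,0,-0.05],
    [-1,0,0,-1.5,0,0,-0.05]
  ]
}}

```text
clock: 6.8
tool_pos: [0.5801, 0.2309, 0.2265]
ee_rot: [0.119, 0.993, 0.002, -0.0]
force: [-3.3, 3.7, 3.1]
width: 0.173
finger_force: 62.9
```

```bash
python3 - <<'E'
from h import *
st();print(sensors.state()['wrist_torque'])
E
```

```text
t 6.8 p [0.5801 0.2309 0.2265] yawY 76.4 tilt 0.26 F [-3.3  3.7  3.1] w 0.173 ff 62.9 q [-0.01  0.84 -0.86  1.57  0.7   1.06  0.27]
[ 0.82951731  0.89918509 -0.2961071 ]
```

{"fn": "arm_command", "kwargs": {
  "rows": [
    [-1,0,0,-0.6,0,0,0],
    [-1,0,0,-1.2,0,0,0],
    [-1,0,0,-2,0,0,0],
    [-1,0,0,-3,0,0,0],
    [-1,0,0,-4.5,0,0,0],
    [-1,0,0,-6,0,0,0],
    [-1,0,0,-8,0,0,0],
    [-1,0,0,-10,0,0,0],
    [-1,0,0,-10,0,0,0],
    [-1,0,0,-10,0,0,0]
  ]
}}

```text
clock: 7.63
tool_pos: [0.5813, 0.2295, 0.3277]
ee_rot: [0.119, 0.993, 0.002, 0.002]
force: [-1.3, -0.6, -4.2]
width: 0.169
finger_force: 62.0
```

```bash
python3 - <<'E'
from h import *
st();f=grab('top');W=cloud(f)
f2=grab('scene','s2.png')
# tray fit
im=f['pixels'][:, :, ::-1];Z=W[...,2]
m=np.zeros(Z.shape,np.uint8);g=f['pixels'].min(-1);m[220:360,405:515]=(g[220:360,405:515]>150)
n,l,s,c=cv2.connectedComponentsWithStats(m);k=1+s[1:,4].argmax();P=W[(l==k)];print(s[k])
P=P[~np.isnan(P[:,0])]
print(cv2.minAreaRect((P[:,:2]*1000).astype(np.float32)),P.mean(0))
mm=(Z>.14)&(Z<.2)&(np.hypot(W[...,0]-.583,W[...,1]-.23)<.04);print('bail?',mm.sum())
go(.5,-.15,.36,0);
E
```

```text
t 7.63 p [0.5813 0.2295 0.3277] yawY 76.3 tilt 0.29 F [-1.3 -0.6 -4.2] w 0.169 ff 62.0 q [ 0.01  0.74 -0.92  1.45  0.6   1.25  0.36]
[ 418  235   84  110 7891]
((531.786865234375, -229.99166870117188), (273.065185546875, 208.07949829101562), 3.105355739593506) [ 0.5318849  -0.22772213  0.00492628]
bail? 0
0 shift [ -1.15 -38.68  -3.5 ] rot [ 0.000e+00 -1.000e-03  1.332e+00]
180 shift [ -1.15 -38.68  -3.5 ] rot [ 1.00e-03  0.00e+00 -1.81e+00]
```

View pics/s2.png

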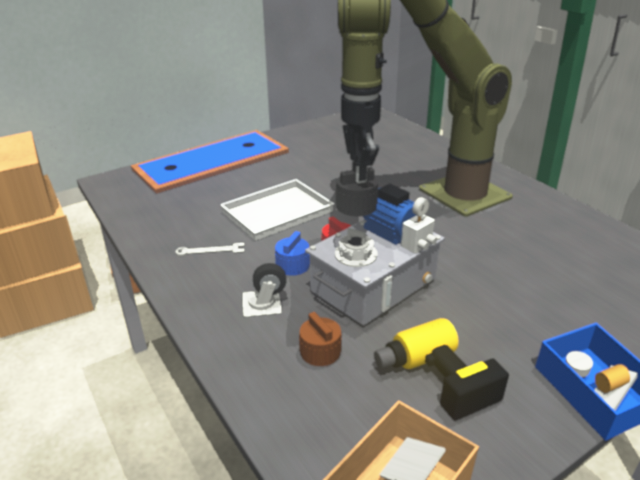

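The cap is lifted clear at (355,190) and the strainer stays in the neck with its bail at (353,243). The tray is clear. I'll carry the cap to its near end.

```bash
python3 - <<'E'
from h import *
go(.469,-.232,.20,93)
E
```

```text
0 shift [ -0.09 -47.39  12.49] rot [ 0.001 -0.    -0.291]
180 shift [ -0.09 -47.39  12.49] rot [-1.00e-03 -1.00e-03  2.85e+00]
```

{"fn": "arm_command", "kwargs": {
  "rows": [
    [-1,0,-2,-1.5,0,0,-0.02],
    [-1,0,-6,-1.5,0,0,-0.05],
    [-1,0,-10,-1.5,0,0,-0.08],
    [-1,0,-14,-1,0,0,-0.1],
    [-1,0,-18,0,0,0,-0.13],
    [-1,0,-22,1,0,0,-0.16],
    [-1,0,-26,2,0,0,-0.19],
    [-1,-0.1,-30,4,0,0,-0.22],
    [-1,-0.1,-34,6,0,0,-0.25],
    [-1,-0.1,-38,8,0,0,-0.27],
    [-1,-0.1,-42,10,0,0,-0.29],
    [-1,-0.1,-45,12,0,0,-0.29],
    [-1,-0.1,-47,12.5,0,0,-0.29],
    [-1,-0.1,-47.4,12.5,0,0,-0.29],
    [-1,-0.1,-47.4,12.5,0,0,-0.29],
    [-1,-0.1,-47.4,12.5,0,0,-0.29]
  ]
}}

```text
clock: 9.07
tool_pos: [0.4696, -0.23, 0.1995]
ee_rot: [-0.026, 1.0, 0.002, 0.0]
force: [0.1, 0.3, -2.5]
width: 0.169
finger_force: 62.0
```

```bash
python3 - <<'E'
from h import *
st();go(.469,-.232,.085,93)
f=grab('top');W=cloud(f);Z=W[...,2];g=np.hypot(W[...,0]-.583,W[...,1]-.2305)
for a,b in ((.175,.2),(.15,.17)):
    m=(Z>a)&(Z<b)&(g<.045);P=W[m]
    if len(P)>3: print(a,len(P),P.mean(0).round(4),cv2.minAreaRect((P[:,:2]*1000).astype(np.float32)))
P=W[(Z>.017)&(Z<.035)&(W[...,1]<-.1)&(W[...,1]>-.36)&(W[...,0]>.37)&(W[...,0]<.69)];print(cv2.minAreaRect((P[:,:2]*1000).astype(np.float32)))
E
```

```text
t 9.07 p [ 0.4696 -0.23    0.1995] yawY 93.0 tilt 0.27 F [ 0.1  0.3 -2.5] w 0.169 ff 62.0 q [ 0.93  0.8  -0.99  1.9   0.85  0.92  1.15]
0 shift [ 0.08 -0.25 11.45] rot [ 0.005  0.001 -0.001]
180 shift [ 0.08 -0.25 11.45] rot [ 1.000e-03 -7.000e-03  3.141e+00]
0.175 73 [0.5824 0.23   0.1843] ((582.52783203125, 229.7816925048828), (8.269587516784668, 39.802398681640625), 26.887969970703125)
0.15 677 [0.5818 0.2295 0.1579] ((582.5065307617188, 230.1414031982422), (66.00935363769531, 72.273193359375), 64.02217102050781)
((530.9678955078125, -223.9188995361328), (266.4324035644531, 196.95913696289062), 2.846076011657715)
```

{"fn": "arm_command", "kwargs": {
  "rows": [
    [-1,0,0,3,0,0,0],
    [-1,0,0,6,0,0,0],
    [-1,0,0,9,0,0,0],
    [-1,0,0,10.5,0,0,0],
    [-1,0,0,11.1,0,0,0],
    [-1,0,0,11.4,0,0,0],
    [-1,0,0,11.6,0,0,0],
    [-1,0,0,11.6,0,0,0]
  ]
}}

```text
clock: 9.78
tool_pos: [0.4707, -0.23, 0.0848]
ee_rot: [-0.026, 1.0, 0.001, 0.001]
force: [1.2, 1.0, -2.6]
width: 0.174
finger_force: 61.8
```

```bash
python3 - <<'E'
from h import *
st()
E
```

```text
t 9.78 p [ 0.4707 -0.23    0.0848] yawY 93.0 tilt 0.22 F [ 1.2  1.  -2.6] w 0.174 ff 61.8 q [ 0.84  0.96 -0.83  1.98  1.1   0.74  0.94]
```

Not touching yet, so I'll lower in 1 mm steps.

{"fn": "arm_command", "kwargs": {
  "rows": [
    [-1,0,0,0.1,0,0,0],
    [-1,0,0,0.2,0,0,0],
    [-1,0,0,0.3,0,0,0],
    [-1,0,0,0.3,0,0,0]
  ]
}}

```text
clock: 10.12
tool_pos: [0.4707, -0.2306, 0.0828]
ee_rot: [-0.026, 1.0, 0.001, 0.002]
force: [-0.6, -1.2, 10.2]
width: 0.173
finger_force: 63.7
```

Seated on the tray floor. Releasing and rising.

{"fn": "arm_command", "kwargs": {
  "rows": [
    [-0.3,0,0,0.2,0,0,0],
    [0.3,0,0,0.1,0,0,0],
    [1,0,0,0,0,0,0],
    [1,0,0,0,0,0,0],
    [1,0,0,0,0,0,0],
    [1,0,0,-1,0,0,0],
    [1,0,0,-4,0,0,0],
    [1,0,0,-8,0,0,0],
    [1,0,0,-12,0,0,0],
    [1,0,0,-16,0,0,0],
    [1,0,0,-20,0,0,0],
    [1,0,0,-22,0,0,0]
  ]
}}

```text
clock: 11.12
tool_pos: [0.4711, -0.2301, 0.3062]
ee_rot: [-0.026, 1.0, 0.001, 0.003]
force: [0.8, 0.0, -1.1]
width: 1.001
finger_force: 0.0
```

```bash
python3 - <<'E'
from h import *
st();f=grab('top');W=cloud(f);Z=W[...,2]
m=(Z>.05)&(Z<.1)&(np.hypot(W[...,0]-.47,W[...,1]+.23)<.06);P=W[m];print('cap',len(P),P.mean(0).round(4),cv2.minAreaRect((P[:,:2]*1000).astype(np.float32)))
go(.5835,.2303,.30,26.9)
E
```

```text
t 11.12 p [ 0.4711 -0.2301  0.3062] yawY 93.0 tilt 0.41 F [ 0.8  0.  -1.1] w 1.001 ff 0.0 q [ 1.    0.67 -1.09  1.77  0.67  1.11  1.3 ]
cap 837 [ 0.477  -0.2243  0.0659] ((476.5186462402344, -227.1050567626953), (79.35929870605469, 83.6600341796875), 46.783897399902344)
0 shift [-13.46  45.41   0.97] rot [0.006 0.01  1.153]
180 shift [-13.46  45.41   0.97] rot [-0.011  0.007 -1.988]
```

{"fn": "arm_command", "kwargs": {
  "rows": [
    [1,-1.3,4,0,0,0,0.1],
    [1,-2.6,8,-1,0,0,0.2],
    [1,-3.9,12,-1.5,0,0,0.3],
    [1,-5.2,16,-1.5,0,0,0.4],
    [1,-6.4,20,-1.5,0,0,0.5],
    [1,-7.7,24,-1.5,0,0,0.6],
    [1,-9,28,-1.5,0.003,0.005,0.7],
    [1,-10.2,32,-1,0.003,0.005,0.8],
    [1,-11.4,36,0,0.006,0.01,0.9],
    [1,-12.5,40,0.5,0.006,0.01,1],
    [1,-13.2,43.5,1,0.006,0.01,1.1],
    [1,-13.5,45.4,1,0.006,0.01,1.15],
    [1,-13.5,45.4,1,0.006,0.01,1.15],
    [1,-13.5,45.4,1,0.006,0.01,1.15]
  ]
}}

```text
clock: 12.33
tool_pos: [0.58, 0.2311, 0.2922]
ee_rot: [0.52, 0.854, -0.002, -0.006]
force: [1.4, -1.1, -0.9]
width: 1.001
finger_force: 0.0
```

```bash
python3 - <<'E'
from h import *
st();f=grab('wrist','w4.png');W=cloud(f);Z=W[...,2];g=np.hypot(W[...,0]-.583,W[...,1]-.2305)
for a,b in ((.178,.2),(.15,.17)):
    m=(Z>a)&(Z<b)&(g<.045);P=W[m]
    if len(P)>3: print(a,len(P),np.median(P,0).round(4),cv2.minAreaRect((P[:,:2]*1000).astype(np.float32)))
E
```

```text
t 12.33 p [0.58   0.2311 0.2922] yawY 27.3 tilt 0.68 F [ 1.4 -1.1 -0.9] w 1.001 ff 0.0 q [-0.09  0.71 -0.67  1.49  0.46  1.11 -0.38]
0.178 902 [0.5839 0.2322 0.1864] ((584.7855834960938, 230.5502166748047), (7.783873558044434, 40.12225341796875), 27.411741256713867)
0.15 7741 [0.5822 0.2332 0.16  ] ((584.6824340820312, 230.243896484375), (67.40955352783203, 74.05207061767578), 63.71474838256836)
```

View pics/w4.png

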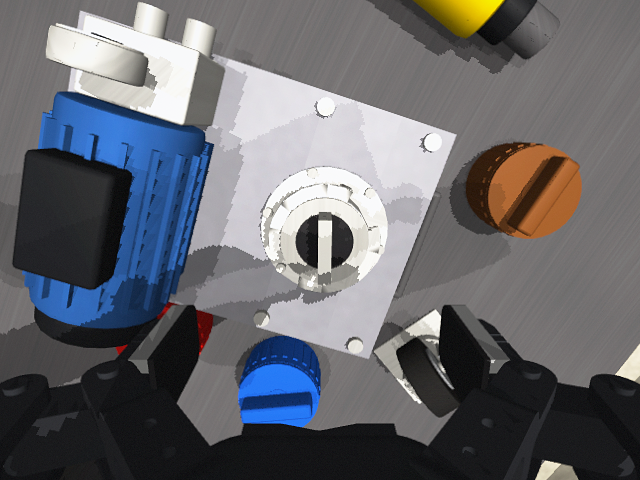

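The bail crossbar is at (324,245), lined up between the open fingers. I'll descend in two stages.

```bash
python3 - <<'E'
from h import *
st();go(.584,.2303,.22,27.2)
E
```

```text
t 12.38 p [0.5806 0.2289 0.2922] yawY 27.1 tilt 0.65 F [ 0.9 -0.9  0. ] w 1.001 ff 0.0 q [-0.09  0.71 -0.67  1.49  0.46  1.11 -0.38]
0 shift [-0.08  0.43  7.21] rot [-0.009 -0.007 -0.001]
180 shift [-0.08  0.43  7.21] rot [-0.011  0.014  3.14 ]
```

{"fn": "arm_command", "kwargs": {
  "rows": [
    [1,-0.1,0.4,2,-0.009,-0.007,0],
    [1,-0.1,0.4,5,-0.009,-0.007,0],
    [1,-0.1,0.4,7.2,-0.009,-0.007,0],
    [1,-0.1,0.4,7.2,-0.009,-0.007,0],
    [1,-0.1,0.4,7.2,-0.009,-0.007,0]
  ]
}}

```text
clock: 12.8
tool_pos: [0.5842, 0.228, 0.2198]
ee_rot: [0.523, 0.852, -0.001, -0.0]
force: [0.6, 0.2, 0.1]
width: 0.996
finger_force: 0.0
```

```bash
python3 - <<'E'
from h import *
st();go(.584,.2303,.182,27.2)
E
```

```text
t 12.8 p [0.5842 0.228  0.2198] yawY 26.9 tilt 0.1 F [0.6 0.2 0.1] w 0.996 ff 0.0 q [-0.11  0.79 -0.63  1.58  0.54  0.96 -0.44]
0 shift [0.21 0.09 3.77] rot [-0.002  0.    -0.005]
180 shift [0.21 0.09 3.77] rot [1.000e-03 3.000e-03 3.137e+00]
```

{"fn": "arm_command", "kwargs": {
  "rows": [
    [1,0.2,0,1.5,0,0,0],
    [1,0.2,0,3,0,0,0],
    [1,0.2,0,3.7,0,0,0],
    [1,0.2,0,3.7,0,0,0],
    [-0.4,0.2,0,3.7,0,0,0],
    [-0.7,0.2,0,3.7,0,0,0],
    [-1,0.2,0,3.7,0,0,0],
    [-1,0.2,0,3.7,0,0,0],
    [-1,0.2,0,3.7,0,0,0],
    [-1,0.2,0,3.7,0,0,0],
    [-1,0.2,0,3.7,0,0,0],
    [-1,0.2,0,3.7,0,0,0]
  ]
}}

```text
clock: 13.8
tool_pos: [0.5835, 0.2322, 0.1835]
ee_rot: [0.522, 0.853, 0.0, 0.0]
force: [-0.5, -0.4, 3.1]
width: 0.074
finger_force: 58.6
```

```bash
python3 - <<'E'
from h import *
st();print(sensors.state()['wrist_torque'])
E
```

```text
t 13.8 p [0.5835 0.2322 0.1835] yawY 27.0 tilt 0.06 F [-0.5 -0.4  3.1] w 0.074 ff 58.6 q [-0.13  0.83 -0.6   1.61  0.57  0.89 -0.48]
[-0.14034096  0.11685495  0.01281877]
```

Bail gripped. Lifting straight up.

{"fn": "arm_command", "kwargs": {
  "rows": [
    [-1,0,0,-0.5,0,0,0],
    [-1,0,0,-1.5,0,0,0],
    [-1,0,0,-3,0,0,0],
    [-1,0,0,-4.5,0,0,0],
    [-1,0,0,-6,0,0,0],
    [-1,0,0,-7.5,0,0,0],
    [-1,0,0,-9,0,0,0],
    [-1,0,0,-10.5,0,0,0],
    [-1,0,0,-12,0,0,0],
    [-1,0,0,-14,0,0,0],
    [-1,0,0,-16,0,0,0],
    [-1,0,0,-16,0,0,0]
  ]
}}

```text
clock: 14.8
tool_pos: [0.5847, 0.2338, 0.3482]
ee_rot: [0.522, 0.853, 0.004, 0.002]
force: [1.2, 0.6, -1.3]
width: 0.075
finger_force: 58.6
```

```bash
python3 - <<'E'
from h import *
st();f=grab('scene','s3.png')
f=grab('top');W=cloud(f);Z=W[...,2]
m=(Z>.05)&(Z<.1)&(np.hypot(W[...,0]-.47,W[...,1]+.23)<.06);P=W[m];print('cap',len(P),P.mean(0).round(4),cv2.minAreaRect((P[:,:2]*1000).astype(np.float32)),np.median(P[:,2]))
go(.594,-.225,.25,93)
E
```

```text
t 14.8 p [0.5847 0.2338 0.3482] yawY 27.0 tilt 0.53 F [ 1.2  0.6 -1.3] w 0.075 ff 58.6 q [-0.09  0.66 -0.69  1.41  0.43  1.21 -0.35]
cap 936 [ 0.4743 -0.2275  0.0658] ((474.1896057128906, -230.19061279296875), (83.57516479492188, 83.36067199707031), 88.64260864257812) 0.06131345446089831
0 shift [-41.21 -19.87   9.34] rot [ 2.000e-03  1.000e-03 -1.151e+00]
180 shift [-41.21 -19.87   9.34] rot [ 1.000e-03 -3.000e-03  1.991e+00]
```

View pics/s3.png

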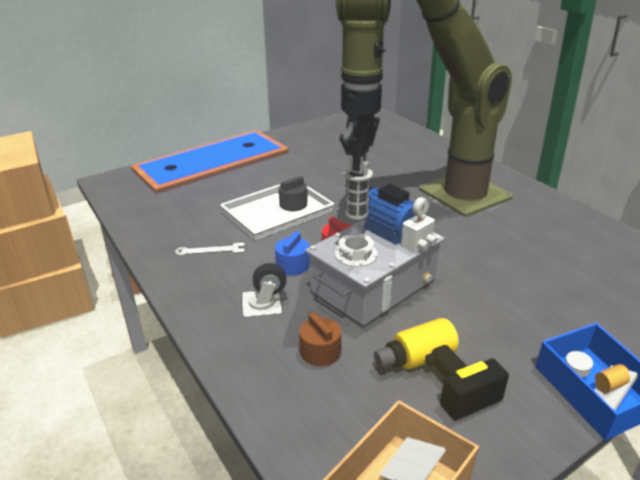

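The strainer is fully out at (358,195) and the cap stands upright in the tray at (292,195). Carrying the strainer to the tray's far end.

{"fn": "arm_command", "kwargs": {
  "rows": [
    [-1,-3,-1.5,0,0,0,-0.1],
    [-1,-6.5,-3.2,0,0,0,-0.2],
    [-1,-10,-4.8,0,0,0,-0.3],
    [-1,-13.5,-6.5,0,0,0,-0.4],
    [-1,-17,-8.2,0,0,0,-0.5],
    [-1,-20.5,-9.9,1,0,0,-0.6],
    [-1,-24,-11.6,2,0,0,-0.7],
    [-1,-27.5,-13.3,3.5,0,0,-0.8],
    [-1,-31,-15,5,0,0,-0.9],
    [-1,-34.5,-16.6,6.5,0,0,-1],
    [-1,-37.5,-18.1,8,0,0,-1.07],
    [-1,-40,-19.3,9,0,0,-1.13],
    [-1,-41.2,-19.9,9.3,0,0,-1.15],
    [-1,-41.2,-19.9,9.3,0,0,-1.15],
    [-1,-41.2,-19.9,9.3,0,0,-1.15]
  ]
}}

```text
clock: 16.15
tool_pos: [0.5925, -0.2256, 0.2483]
ee_rot: [-0.025, 1.0, 0.001, -0.001]
force: [-0.3, 0.9, -1.4]
width: 0.076
finger_force: 58.7
```

```bash
python3 - <<'E'
from h import *
st();go(.594,-.225,.1195,93)
E
```

```text
t 16.15 p [ 0.5925 -0.2256  0.2483] yawY 92.8 tilt 0.17 F [-0.3  0.9 -1.4] w 0.076 ff 58.7 q [ 0.77  0.86 -0.97  1.51  0.74  1.17  1.28]
0 shift [-0.18  0.02 12.88] rot [ 0.002 -0.002 -0.003]
180 shift [-0.18  0.02 12.88] rot [-3.000e-03 -4.000e-03  3.139e+00]
```

{"fn": "arm_command", "kwargs": {
  "rows": [
    [-1,-0.2,0,3,0,0,0],
    [-1,-0.2,0,6,0,0,0],
    [-1,-0.2,0,9,0,0,0],
    [-1,-0.2,0,11,0,0,0],
    [-1,-0.2,0,12,0,0,0],
    [-1,-0.2,0,12.4,0,0,0],
    [-1,-0.2,0,12.7,0,0,0],
    [-1,-0.2,0,12.7,0,0,0]
  ]
}}

```text
clock: 16.82
tool_pos: [0.5964, -0.2242, 0.1238]
ee_rot: [-0.026, 1.0, 0.0, 0.001]
force: [-0.8, -0.5, -1.2]
width: 0.078
finger_force: 58.6
```

```bash
python3 - <<'E'
from h import *
st()
E
```

```text
t 16.82 p [ 0.5964 -0.2242  0.1238] yawY 93.0 tilt 0.15 F [-0.8 -0.5 -1.2] w 0.078 ff 58.6 q [ 0.73  1.   -0.87  1.61  0.9   0.97  1.17]
```

{"fn": "arm_command", "kwargs": {
  "rows": [
    [-1,0,0,0.15,0,0,0],
    [-1,0,0,0.3,0,0,0],
    [-1,0,0,0.4,0,0,0],
    [-1,0,0,0.5,0,0,0],
    [-1,0,0,0.5,0,0,0]
  ]
}}

```text
clock: 17.23
tool_pos: [0.5963, -0.2254, 0.1195]
ee_rot: [-0.025, 1.0, -0.0, 0.001]
force: [-1.1, -1.5, 5.7]
width: 0.076
finger_force: 59.6
```

{"fn": "arm_command", "kwargs": {
  "rows": [
    [-0.7,0,0,0,0,0,0],
    [-0.4,0,0,-0.1,0,0,0],
    [0.2,0,0,-0.1,0,0,0],
    [1,0,0,-0.1,0,0,0],
    [1,0,0,-0.1,0,0,0],
    [1,0,0,-0.1,0,0,0],
    [1,0,0,-0.1,0,0,0],
    [1,0,0,-1,0,0,0],
    [1,0,0,-3,0,0,0],
    [1,0,0,-6,0,0,0],
    [1,0,0,-10,0,0,0],
    [1,0,0,-14,0,0,0],
    [1,0,0,-16,0,0,0],
    [1,0,0,-16,0,0,0]
  ]
}}

```text
clock: 18.4
tool_pos: [0.5984, -0.2243, 0.2846]
ee_rot: [-0.026, 1.0, -0.0, 0.006]
force: [0.3, -0.5, 0.2]
width: 1.0
finger_force: 0.0
```

```bash
python3 - <<'E'
from h import *
st();f=grab('wrist','w5.png')
W=cloud(f);Z=W[...,2]
m=(Z>.11)&(Z<.14)&(np.hypot(W[...,0]-.595,W[...,1]+.225)<.05);print(m.sum(),np.median(W[m],0) if m.any() else '')
E
```

```text
t 18.4 p [ 0.5984 -0.2243  0.2846] yawY 92.9 tilt 0.64 F [ 0.3 -0.5  0.2] w 1.0 ff 0.0 q [ 0.77  0.82 -0.99  1.47  0.71  1.22  1.31]
625 [ 0.59898075 -0.22478762  0.12228739]
```

View pics/w5.png

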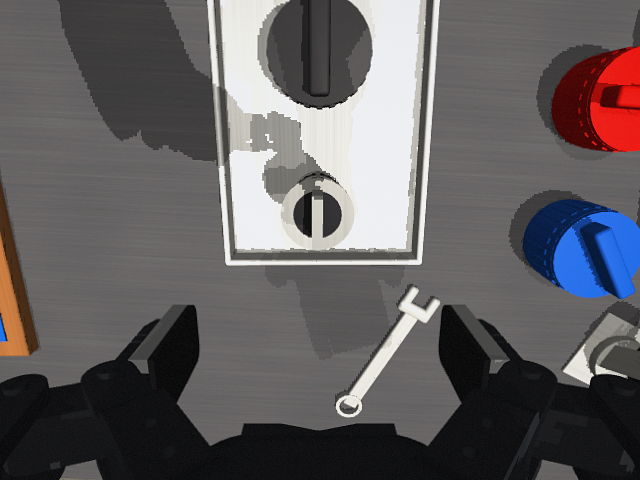

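The strainer stands upright in the tray at (318,215), bail top at z 0.122 m. The cap stands beside it, right way up, at (317,50). The spanner and caster are undisturbed and the gripper is clear, so I'm handing in.

```bash
python3 -c "
from cell import ctrl
print(ctrl.hand_in())"
```

```text
the job is handed in; nothing more can be done
None
```

I pressed, turned and lifted off the cap, then drew out the strainer; both stand upright side by side in the drip tray, the robot is clear, and the job is handed in at about 18 s of the 61 s allowed (no verdict was returned).

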